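# Wedge the sprung catch and pass the slide carrier on

## Robot

A 6-joint arm with a two-finger parallel gripper is mounted at the origin on the work surface; the furniture and walls round the work are solid. World frame = base frame: x ahead of the robot, y to its left, z up, the work surface at z = 0. Lengths are in mm, angles in degrees, forces in N, time in s.
With the tool pointing down it reaches from about 350 to 850 mm from the base axis. Payload 8.1 kg.
Tool frame: the origin (TCP) lies between the finger pads; the fingertips stand 17 mm ahead of it and the grasp point (between the pads) lies 2 mm behind it; z points along the fingers, y is the line along which they close (so a half turn about z gives the same grasp; the last joint's range is limited). The gripper opens to 85 mm and grips with 20 to 120 N. Pads are 22 mm wide; open, the fingers measure 114 mm over their backs; the gripper's body (76 mm by 85 mm) begins 54 mm behind the grasp point. The pads swing forward as they close: fully open they stand 13 mm farther back than shut.
Start: joints at [-79.549, 7.471, 85.268, -0, 87.261, -4.893], TCP at [158.787, -578.612, 248.292] pointing down, gripper open.
Joint ranges: [-169.43, 169.43], [-51.17, 129.36], [1.28, 143.12], [-76.62, 256.62], [0, 156.53], [-152.29, 152.29]. Speed limits (degrees/s): [136.94, 136.94, 159.86, 180, 180, 180].

## Interface

Orientations are given as [roll, pitch, yaw] about the fixed x, y, z axes, in that order (R = Rz(yaw) Ry(pitch) Rx(roll)).
In Python, from bench import sense, snapshot, hand_in, trace, place_of gives the robot as it stands.
- The arm moves only by the shell command python3 -m handwheel 'ROWS' [FORCE]. ROWS is JSON, a list of rows, each a list of 7 numbers: the opening, from -1 (shut) to 1 (fully open), then the shift along the tool's x, y, z in cm, then the turn, a rotation vector about the tool's x, y, z in rad. A call has 1 to 12 rows; each row shifts and turns the commanded pose from where the row before left it, along the tool's axes as they then stand; what a row does not reach is not made up. A row lasts 1/12 s, in which the tool goes at most 41.7 mm and 7.16 degrees, less where a joint would pass 70% of its speed; a pose out of reach is approached as far as the arm can. A call with a gripper value outside its range is refused whole. The fingers move at their own pace and stop on an object; FORCE is the grip in N (left out, the last holds). Time passes only in rows, so rows that do not move let the fingers close. It gives the time, the measured TCP pose, the force, the opening and the grip force at its end, in the units of the state.
- sense(): the state, without advancing time (a new reading comes with each control period).
- snapshot(name): name is "scene" or "top" or "wrist"; returns a dict with "image" (480x640x3 uint8, red, green, blue), "intrinsics" (3x3 intrinsics, pixels), "R" (3x3) and "t" (3): a world point X has camera coordinates R X + t. Camera axes: x right, y down, z forward; pixel columns grow to the right and rows downward; lengths in mm; the calibration is good to about 2 mm. A picture is of the moment at which its call begins. There is no depth.
- hand_in(): hands the job in; it is judged then, once.
Trained networks look in a picture, given as the dict that the camera call returned (one of the last four; its "shot" number tells which), for a name from the list of things; names that differ only in an ending like _2 or _b are one class to them, and where a whole thing is asked for, a point or a joint stands for the part that bears it (a point fixed in the world has none). Each returns a list of dicts, best first, with "conf" (0 to 1); they miss things now and then, are a little off and sometimes report something else, mostly with a low value. They report only what shows in the picture. A call takes as long as a camera call.
- trace(picture, query): "pixels" (480x640 bool, what is visible of it).
- place_of(picture, query): "location" ([x, y, z] in mm, in world coordinates, good to about 4 mm: a listed point, or the origin of a listed thing).
The state is a dict: "time": time; "joint_pos": joint angles; "qd": joint speeds; "joint_efforts": joint torques, N m; "tool_pos": TCP position; "tcp_rot": TCP orientation; "ft_force": force on the tool from outside, world axes, zero at the start; "wrist_torque": the same for the moment, N m; "finger_gap": finger opening in mm; "grip_force": force on a finger pad.
Only numpy, scipy, OpenCV 4.12 (cv2) and the standard library are available. Lean on these libraries where they do the work, as an engineer would, in place of code of your own. Each camera call takes 0.05 s, during which the arm holds its last target. There are 200 camera calls.

## Task

The blue slide carrier is locked in the near nest of its transfer dock by a sprung catch. Feed the red marker lengthwise into the slot between the nest and the catch, up to the slot's end, and let go so that it wedges the catch open; with the catch wedged, push the carrier along the deck, flat, until it stands against the far stop. Then pull the marker out so that the catch springs shut behind the carrier, lay the marker flat on the desk clear of the dock, and leave the other things on the desk where they are.

Things in the scene. Friction and masses are not known exactly. Their poses are not given: they have to be found in the camera images.
- dock: fixed transfer dock, dark steel base with aluminium guides; the deck is 10 mm above the desk. Origin on the desk under its middle; x from the near end (robot's side) to the far end, y left, z up. In its frame (mm): base x -84 to 84, y -58 to 52 (with the catch to -85 from x -75 to 71); the carrier runs along x between guides (inner faces y +43.4 and -43.4, 8 thick, 10 to 14 above the deck)
- push_window (a point): dock's (-71, 0, 17) mm: middle of the open window at the near edge of the carrier in its nest, at half the carrier's height. The two near corner stops (x -79 to -71.5, 16 mm above the deck) leave y -30 to +30 open for fingers to push through; the deck begins at x -84
- far_stop (a point): dock's (70, 0, 13) mm: inner face of the far stop, a lip across the deck, 6 mm above it. With the carrier against it the carrier's origin is at the dock's x +39 mm
- slot_mouth (a point): dock's (-70, -57, 16) mm: on the centre line of the slot for the marker, at the height of the axis of a marker lying on the deck. The slot runs along the dock's x, open above and at the near end; left wall: outer face of the right nest guide, y -51.4, 14 mm above the deck, x -69 to -12.5, its near end tapered to y -47 at x -80; end lip at x -12.5, 4.5 mm high
- catch (a joint): angle of the sprung catch, rad: 0 shut, grows (to 0.4) as it swings out to the right; its steel nose clears the carrier from 0.1; a marker pushed to the slot's end holds it at about 0.13. Upright pivot at the dock's (60, -66) mm. The spring presses with 1 to 2 N at the red pad; feeding the marker in takes 3 to 15 N. Pushing the carrier cannot force it
- catch_tail (a point): point on the red thumb tail of the catch, 22 mm above the desk, moving with the catch; the dock's (-66, -71.5) mm when shut. The catch is the slot's right side (6 to 20 mm above the deck). Shut: tail 19 to 13 mm from the left wall at x -76 to -51, then a ramp closing to the red pad that all but touches the wall at x -28 to -13
- carrier: blue carrier with two glass slides, 62 (its x) x 84 (its y) x 14 mm, 0.12 kg; origin centre of its underside, axes as the dock's. It starts in the near nest, origin at the dock's x about -39 mm, the catch's nose in front of its far right corner; push it at its near edge, away from the robot
- marker_red: white marker with a red cap, 12 x 131 x 14 mm, 12 g: the wedge. Origin centre of its underside, length along its y: white barrel 11 mm thick towards +y (end at 66 mm), red cap 12 mm thick towards -y (end at -66 mm). Fed in to the slot's end its middle is at the dock's x about -79 mm, y -57 mm, and it projects about 60 mm in front of the base
- marker_mid (a point): middle of the red marker's axis, 6 mm above its origin
- marker_black: white marker with a black cap, 12 x 131 x 14 mm, lying on the desk; origin centre of its underside, its length along its y
- oil_bottle: small brown bottle with a black cap, 30 mm across, 62 mm tall; origin centre of its underside

How it is judged:
By the outcome, as a careful person would: the job done as asked, in the order asked, and still so for the second after the job is handed in, with the robot touching nothing.
It also fails if it takes over 56 s, if anything falls off the work surface, if the arm or the gripper's body presses on something with over 40 N, if the wrist force passes 120 N, or if a joint passes its speed limit or range.

## Working session

There is one attempt and no reset: what is moved stays moved. The work goes in short steps, Python scripts to look and compute and a shell command to move; the robot and the scene stay as the last step left them, time stands still between calls to the robot, and variables do not carry over. Pictures are saved under pics/ and viewed, at most 13 in all, crops included, and the job is handed in when it is done.

```bash
ls; mkdir -p pics; cat > h.py <<'E'
import numpy as np, cv2
from bench import *
def save(p,n): cv2.imwrite('pics/'+n,p['image'][:,:,::-1])
def ray(p,u,v,z):
    K=np.array(p['intrinsics']);R=np.array(p['R']);t=np.array(p['t'])
    d=R.T@np.linalg.inv(K)@np.array([u,v,1.]);c=-R.T@t
    return c+d*(z-c[2])/d[2]
def st():
    s=sense();print({k:np.round(s[k],2).tolist() for k in('time','tool_pos','tcp_rot','ft_force','finger_gap','grip_force')})
E
python3 - <<'E'
from h import *
st()
for n in('scene','top'):
    p=snapshot(n);save(p,n+'0.png')
    for q in('dock','push_window','far_stop','slot_mouth','catch_tail','carrier','marker_red','marker_mid','marker_black','oil_bottle'):
        r=place_of(p,q);print(n,q,[(np.round(x['location']).tolist(),round(x['conf'],2)) for x in r[:2]])
E
```

```text
pics
{'time': 0.0, 'tool_pos': [158.68, -578.1, 247.24], 'tcp_rot': [-179.89, -0.01, 15.34], 'ft_force': [0.16, 0.14, 0.03], 'finger_gap': 85.34, 'grip_force': 0.0}
scene dock []
scene push_window [([455.0, -264.0, 17.0], 0.96)]
scene far_stop []
scene slot_mouth [([447.0, -327.0, 16.0], 0.91)]
scene catch_tail [([449.0, -340.0, 23.0], 0.88)]
scene carrier []
scene marker_red [([345.0, -310.0, 0.0], 0.82)]
scene marker_mid [([347.0, -306.0, 5.0], 0.82)]
scene marker_black [([324.0, -448.0, 1.0], 0.88)]
scene oil_bottle [([409.0, -480.0, 0.0], 0.71)]
top dock [([524.0, -274.0, -1.0], 0.66)]
top push_window [([454.0, -262.0, 19.0], 0.88)]
top far_stop [([590.0, -280.0, 15.0], 0.76), ([452.0, -264.0, 16.0], 0.24)]
top slot_mouth [([450.0, -320.0, 16.0], 0.79)]
top catch_tail [([451.0, -339.0, 20.0], 0.89)]
top carrier [([486.0, -272.0, 9.0], 0.61)]
top marker_red [([344.0, -303.0, 1.0], 0.63)]
top marker_mid [([344.0, -303.0, 7.0], 0.83)]
top marker_black [([322.0, -441.0, -3.0], 0.65)]
top oil_bottle [([404.0, -479.0, 3.0], 0.59)]
```

```bash
python3 -m handwheel 2>&1 | head -5
```

```text
invalid input
```

View pics/top0.png

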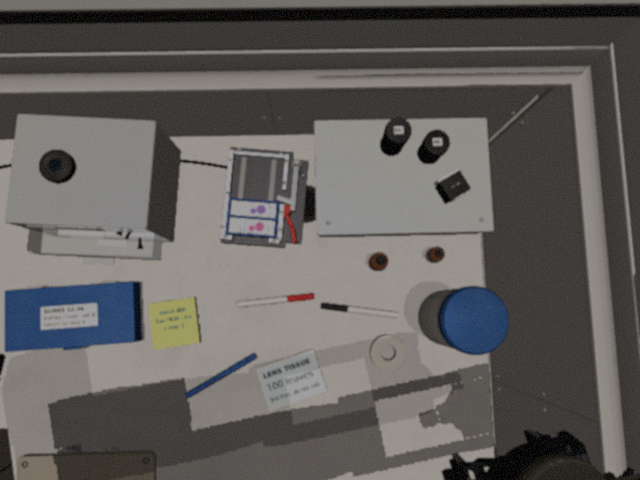

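View pics/scene0.png

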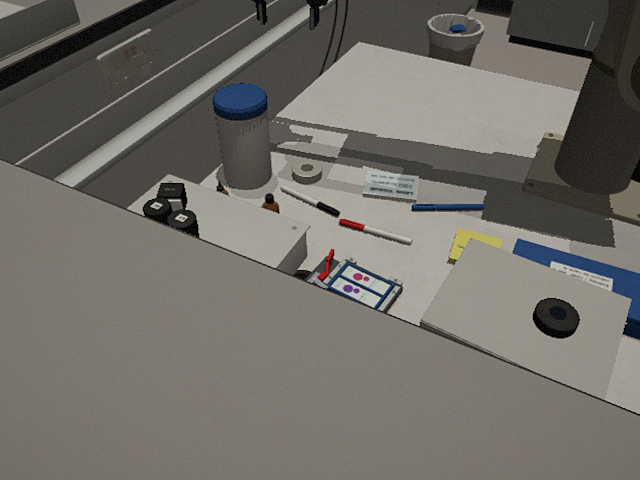

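The top view shows the dock at about px (262,197), yawed about -6°. The red marker runs from (237,304), barrel end, to (314,296), cap end, and the black marker lies right of it. I'll move above the red marker and look from closer.

```bash
python3 -m handwheel '[[1,2.8,-2.4,0,0,0,0],[1,2.8,-2.4,0,0,0,0],[1,2.8,-2.4,0,0,0,0],[1,2.8,-2.4,0,0,0,0],[1,2.8,-2.4,0,0,0,0],[1,2.8,-2.4,0,0,0,0],[1,2.8,-2.4,0,0,0,0],[1,2.8,-2.4,0,0,0,0],[1,2.8,-2.4,0,0,0,0]]' 40
python3 - <<'E'
from h import *
st()
p=snapshot('wrist');save(p,'w1.png')
for q in('dock','push_window','far_stop','slot_mouth','catch_tail','carrier','marker_red','marker_mid'):
    r=place_of(p,q);print(q,[(np.round(x['location']).tolist(),round(x['conf'],2)) for x in r[:2]])
E
```

```text
time: 1.85
tool_pos: [345.3, -302.1, 248.5]
tcp_rot: [180.0, -0.0, 15.3]
ft_force: [1.1, -0.1, -0.1]
finger_gap: 85.7
grip_force: 0.0
{'time': 1.85, 'tool_pos': [345.32, -302.1, 248.55], 'tcp_rot': [179.96, -0.02, 15.33], 'ft_force': [1.07, -0.14, -0.13], 'finger_gap': 85.68, 'grip_force': 0.0}
dock []
push_window [([453.0, -265.0, 20.0], 0.56), ([451.0, -338.0, 24.0], 0.44)]
far_stop []
slot_mouth []
catch_tail [([452.0, -341.0, 21.0], 0.96)]
carrier [([484.0, -270.0, 9.0], 0.79)]
marker_red [([346.0, -307.0, 3.0], 0.72)]
marker_mid []
```

View pics/w1.png

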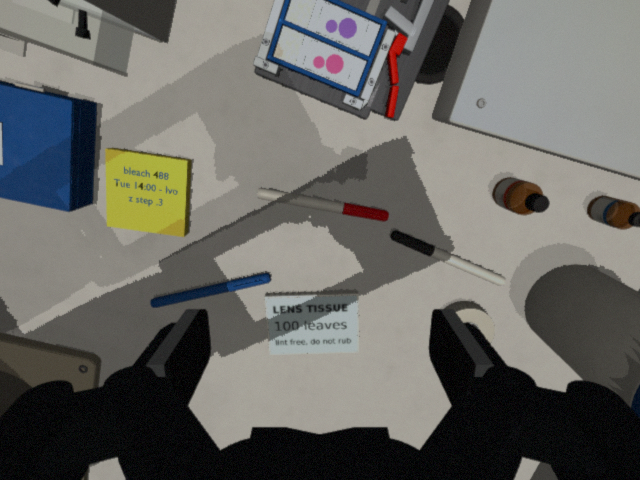

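The wrist view shows the red marker from (259,191) barrel end to (388,216) cap end, and the dock's near edge from (255,72) to (366,118). The red catch tail is at (390,115).

```bash
python3 - <<'E'
from h import *
p=snapshot('wrist')
im=p['image']
cv2.imwrite('pics/c1.png',cv2.resize(im[0:230,230:450,::-1],None,fx=2.6,fy=2.6,interpolation=cv2.INTER_CUBIC))
m=trace(p,'marker_red')[0]['pixels'];ys,xs=np.nonzero(m)
P=np.array([ray(p,u,v,6)[:2] for u,v in zip(xs,ys)])
r=cv2.minAreaRect(P.astype(np.float32));print(r)
for u,v,z in[(259,191,6),(388,216,6),(255,72,10),(366,118,10)]:print(u,v,ray(p,u,v,z).round(1))
c=trace(p,'carrier')[0]['pixels'];ys,xs=np.nonzero(c)
P=np.array([ray(p,u,v,24)[:2] for u,v in zip(xs,ys)]);print(cv2.minAreaRect(P.astype(np.float32)))
E
```

```text
Traceback (most recent call last):
IndexError: list index out of range
```

View pics/c1.png

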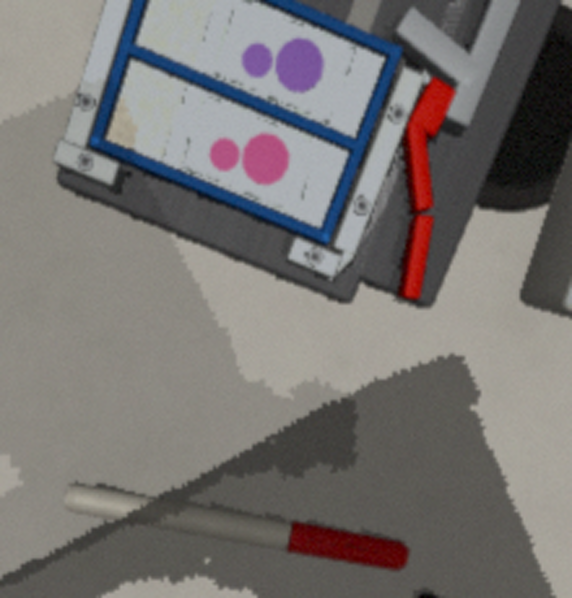

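The crop is clear. Near base corners are at crop (58,182) and (348,300), carrier corners at (90,145), (333,243) and (402,47), and marker ends at (66,497) and (408,556). I'll fit the poses from these.

```bash
python3 - <<'E'
from h import *
p=snapshot('wrist')
f=lambda c,z:ray(p,230+c[0]/2.6,c[1]/2.6,z)[:2]
D=[((58,182),-84,52,10),((348,300),-84,-58,10),((90,145),-70,42,24),((333,243),-70,-42,24),((402,47),-8,-42,24),((430,306),-75,-85,10)]
A=np.array([[a,b] for _,a,b,_ in D],float);W=np.array([f(c,z) for c,_,_,z in D])
ma,mw=A.mean(0),W.mean(0);U,S,V=np.linalg.svd((A-ma).T@(W-mw));R=V.T@U.T;t=mw-R@ma
print('dock',t.round(1),np.degrees(np.arctan2(R[1,0],R[0,0])).round(2));print((W-(A@R.T+t)).round(1))
g=lambda x,y:(R@[x,y]+t).round(1)
print('mouth',g(-70,-57),'win',g(-71,0),'tail',g(-66,-71.5),'markerfed mid',g(-79,-57))
a,b=f((66,497),6),f((408,556),6);print('marker barrel',a,'cap',b,'mid',(a+b)/2,np.linalg.norm(a-b),np.degrees(np.arctan2(*(a-b)[::-1])))
E
```

```text
dock [ 522.6 -273.9] -5.61
[[ 0.3 -1.5]
 [ 0.5  1.7]
 [-0.3 -0.5]
 [ 0.2 -1.3]
 [-0.7  0.6]
 [-0.1  1. ]]
mouth [ 447.3 -323.8] win [ 451.9 -266.9] tail [ 449.9 -338.6] markerfed mid [ 438.4 -322.9]
marker barrel [ 338.95272448 -240.54695695] cap [ 351.0476678  -371.90034962] mid [ 345.00019614 -306.22365329] 131.90906496635617 95.2609267617451
```

```bash
python3 -m handwheel '[[-0.2,-0.7,3.6,0,0,0,-0.1164],[-0.2,0,0,1.5,0,0,-0.1164],[-0.2,0,0,1.5,0,0,-0.1164],[-0.2,0,0,1.5,0,0,-0.1164],[-0.2,0,0,1.5,0,0,-0.1164],[-0.2,0,0,1.5,0,0,-0.1164],[-0.2,0,0,1.5,0,0,-0.1164],[-0.2,0,0,1.5,0,0,-0.1164],[-0.2,0,0,1.5,0,0,-0.1164],[-0.2,0,0,1.5,0,0,-0.1164],[-0.2,0,0,1.0,0,0,-0.1164],[-0.2,0,0,0,0,0,-0.1164]]' 40
```

```text
time: 3.45
tool_pos: [345.9, -339.1, 100.4]
tcp_rot: [-179.9, -0.2, 95.7]
ft_force: [0.3, 0.2, -0.0]
finger_gap: 34.3
grip_force: 0.0
```

```bash
python3 -m handwheel '[[-0.2,0,0.2,2,0,0,0],[-0.2,0,0,2,0,0,0],[-0.2,0,0,2,0,0,0],[-0.2,0,0,1.5,0,0,0],[-0.2,0,0,0.6,0,0,0],[-1,0,0,0,0,0,0],[-1,0,0,0,0,0,0],[-1,0,0,0,0,0,0],[-1,0,0,0,0,0,0],[-1,0,0,0,0,0,0]]' 40
```

```text
time: 4.28
tool_pos: [350.0, -340.8, 23.4]
tcp_rot: [179.9, 0.1, 95.4]
ft_force: [0.2, -0.2, 0.3]
finger_gap: 10.5
grip_force: 42.4
```

```bash
python3 -m handwheel '[[-1,0,0,0,0,0,0]]' 40; python3 - <<'E'
from h import *
st()
p=snapshot('wrist');save(p,'w2.png')
E
```

```text
time: 4.37
tool_pos: [349.8, -340.5, 23.1]
tcp_rot: [180.0, 0.1, 95.4]
ft_force: [-0.1, -0.1, -0.2]
finger_gap: 10.2
grip_force: 42.4
{'time': 4.37, 'tool_pos': [349.82, -340.47, 23.09], 'tcp_rot': [179.95, 0.06, 95.37], 'ft_force': [-0.09, -0.11, -0.17], 'finger_gap': 10.22, 'grip_force': 42.43}
```

View pics/w2.png

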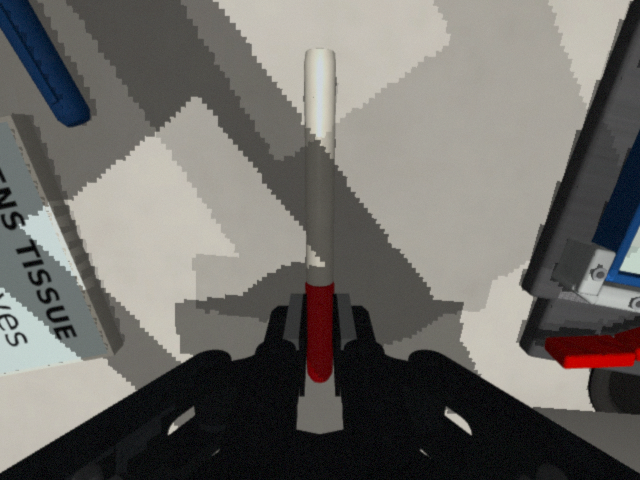

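The marker is straight between the pads, with the cap in the grip at px (320,330), but the grip is about 4 mm high. I'll regrip lower.

```bash
python3 -m handwheel '[[-0.5,0,0,0,0,0,0],[-0.5,0,0,0,0,0,0],[-0.5,0,0,0.25,0,0,0],[-0.5,0,0,0.25,0,0,0],[-1,0,0,0,0,0,0],[-1,0,0,0,0,0,0],[-1,0,0,0,0,0,0],[-1,0,0,0,0,0,0]]' 50
```

```text
time: 5.08
tool_pos: [349.7, -340.4, 17.5]
tcp_rot: [180.0, 0.0, 95.4]
ft_force: [1.9, -1.2, 2.6]
finger_gap: 10.4
grip_force: 51.9
```

```bash
python3 -m handwheel '[[-1,0,0,-2,0,0,0],[-1,0,0,-2,0,0,0],[-1,0,0,-2,0,0,0],[-1,0,0,-2,0,0,0.1175],[-1,0,0,0,0,0,0.1175],[-1,0,0,0,0,0,0.1175],[-1,0,0,0,0,0,0.1175],[-1,0,0,0,0,0,0.1175],[-1,0,0,0,0,0,0.1175],[-1,0,0,0,0,0,0.1175],[-1,0,0,0,0,0,0.1175],[-1,0,0,0,0,0,0.1175]]' 50; python3 -m handwheel '[[-1,0,0,0,0,0,0.1175],[-1,0,0,0,0,0,0.1175],[-1,0,0,0,0,0,0.1175],[-1,0,0,0,0,0,0.1175],[-1,0,0,0,0,0,0.1175],[-1,0,0,0,0,0,0.1175],[-1,-1.5,-1.3,0,0,0,0],[-1,-1.5,-1.3,0,0,0,0],[-1,0,0,0,0,0,0]]'
```

```text
time: 6.08
tool_pos: [349.0, -339.5, 96.6]
tcp_rot: [-179.9, 0.0, 34.5]
ft_force: [-0.5, 0.2, 0.1]
finger_gap: 10.6
grip_force: 51.0
time: 6.83
tool_pos: [319.7, -308.2, 95.4]
tcp_rot: [-179.8, 0.2, -5.6]
ft_force: [-0.4, 1.1, -0.9]
finger_gap: 10.4
grip_force: 51.0
```

```bash
python3 -m handwheel '[[-1,0,0,2,0,0,0],[-1,0,0,2,0,0,0],[-1,0,0,0.5,0,0,0],[-1,0,0,0,0,0,0]]'
python3 - <<'E'
from h import *
p=snapshot('wrist');save(p,'w3.png');st()
for q in('slot_mouth','catch_tail','push_window','marker_mid'):
    r=place_of(p,q);print(q,[(np.round(x['location']).tolist(),round(x['conf'],2)) for x in r[:2]])
E
```

```text
time: 7.17
tool_pos: [321.0, -309.8, 50.3]
tcp_rot: [-179.8, 0.2, -5.6]
ft_force: [0.6, 0.7, 0.1]
finger_gap: 10.6
grip_force: 51.0
{'time': 7.22, 'tool_pos': [321.64, -310.63, 51.67], 'tcp_rot': [-179.9, 0.1, -5.6], 'ft_force': [-0.14, 0.15, -0.19], 'finger_gap': 10.37, 'grip_force': 50.98}
slot_mouth [([356.0, -312.0, 36.0], 0.66)]
catch_tail []
push_window []
marker_mid [([356.0, -310.0, 35.0], 0.63)]
```

View pics/w3.png

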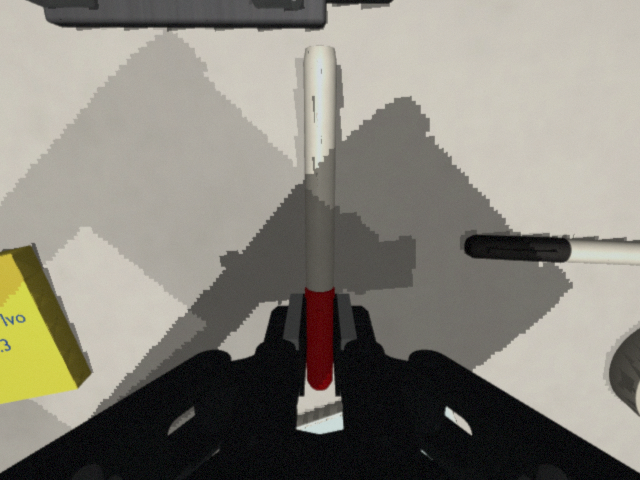

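The marker lies straight along column 320, tip at row 46. The base's near edge runs along row ~24, with its right corner at (326,24) and left corner at (47,24).

```bash
python3 - <<'E'
from h import *
p=snapshot('wrist');im=p['image']
cv2.imwrite('pics/c3.png',cv2.resize(im[0:70,20:400,::-1],None,fx=2,fy=2,interpolation=cv2.INTER_CUBIC))
c=np.radians(-5.61);u=np.array([np.cos(c),np.sin(c)]);v=np.array([-u[1],u[0]]);o=np.array([522.6,-273.9])
for n,a,b,z in[('corner top',326,22,10),('corner bot',326,26,0),('left bot',50,25,0),('left top',43,10,10),('tip',320,46,40),('tip edgeL',305,50,40),('R',335,50,40),('cap end',320,388,40)]:
    w=ray(p,a,b,z)[:2];print(n,w.round(1),'dock',((w-o)@u).round(1),((w-o)@v).round(1))
K=np.array(p['intrinsics']);print((np.array(p['R']).T).round(3).tolist())
for X,Y,z in[(-84,-58,0),(-84,-58,10),(-84,52,0),(-84,52,10),(-75,-85,10)]:
    w=np.append(o+X*u+Y*v,z);q=K@(np.array(p['R'])@w+p['t']);print(X,Y,z,(q[:2]/q[2]).round(1))
E
```

```text
corner top [ 435.7 -325.6] dock -81.5 -59.9
corner bot [ 436.4 -325.9] dock -80.7 -60.1
left bot [ 448.2 -210.4] dock -80.3 55.9
left top [ 450.7 -215.3] dock -77.3 51.3
tip [ 422.1 -321.8] dock -95.4 -57.4
tip edgeL [ 421.4 -316.7] dock -96.6 -52.5
R [ 420.4 -326.6] dock -96.6 -62.4
cap end [ 287.5 -308.5] dock -230.6 -57.4
[[-0.098, -0.95, -0.296], [-0.995, 0.095, 0.027], [0.002, 0.297, -0.955]]
-84 -58 0 [320.9  34.8]
-84 -58 10 [321.1  29.2]
-84 52 0 [61.2 34.8]
-84 52 10 [44.9 29.2]
-75 -85 10 [390.    3.4]
```

View pics/c3.png

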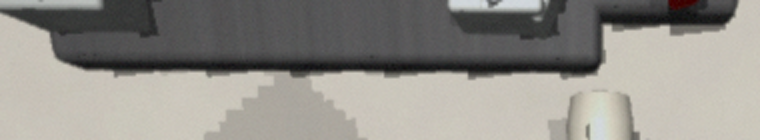

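The picture agrees with the fit within 1–2 mm, and the marker axis is at dock y ≈ -57.4. I'll lower to deck height and start feeding.

```bash
python3 -m handwheel '[[-1,0,0,1.1,0,0,0],[-1,0,0,1.1,0,0,0],[-1,0,0,0,0,0,0],[-1,0,0,0,0,0,0]]';python3 -m handwheel '[[-1,0,0,0,0,0,0]]'; python3 -m handwheel '[[-1,1,0,0,0,0,0],[-1,1,0,0,0,0,0],[-1,1,0,0,0,0,0],[-1,0,0,0,0,0,0]]'
```

```text
time: 7.8
tool_pos: [321.2, -310.1, 28.8]
tcp_rot: [-179.9, 0.1, -5.6]
ft_force: [0.4, 0.3, -0.5]
finger_gap: 10.7
grip_force: 51.0
time: 7.88
tool_pos: [321.8, -310.9, 29.8]
tcp_rot: [-180.0, 0.0, -5.6]
ft_force: [0.8, -0.5, -0.4]
finger_gap: 10.5
grip_force: 51.0
time: 8.22
tool_pos: [354.5, -314.9, 31.1]
tcp_rot: [179.9, -0.1, -5.6]
ft_force: [0.6, -0.1, -0.5]
finger_gap: 10.7
grip_force: 51.0
```

```bash
python3 -m handwheel '[[-1,0.5,0,0.15,0,0,0],[-1,0.5,0,0,0,0,0],[-1,0.5,0,0,0,0,0],[-1,0,0,0,0,0,0]]'; python3 -m handwheel '[[-1,0.5,0,0,0,0,0],[-1,0.5,0,0,0,0,0],[-1,0,0,0,0,0,0]]'
```

```text
time: 8.55
tool_pos: [367.8, -315.8, 28.9]
tcp_rot: [180.0, -0.0, -5.6]
ft_force: [1.1, -1.1, -0.7]
finger_gap: 10.5
grip_force: 51.0
time: 8.8
tool_pos: [377.5, -316.7, 28.8]
tcp_rot: [180.0, -0.0, -5.6]
ft_force: [2.1, -0.3, 0.2]
finger_gap: 10.3
grip_force: 50.9
```

```bash
python3 -m handwheel '[[-1,0.5,0,0,0,0,0],[-1,0.5,0,0,0,0,0],[-1,0,0,0,0,0,0]]'; python3 -m handwheel '[[-1,0.5,0,0,0,0,0],[-1,0.5,0,0,0,0,0],[-1,0,0,0,0,0,0]]'
```

```text
time: 9.05
tool_pos: [387.4, -317.6, 28.8]
tcp_rot: [180.0, -0.0, -5.6]
ft_force: [-0.7, -0.9, -1.0]
finger_gap: 10.2
grip_force: 50.9
time: 9.3
tool_pos: [397.9, -318.8, 29.1]
tcp_rot: [180.0, -0.1, -5.6]
ft_force: [0.6, -0.9, -0.5]
finger_gap: 10.7
grip_force: 50.9
```

```bash
python3 - <<'E'
from h import *
p=snapshot('wrist');im=p['image']
cv2.imwrite('pics/w4.png',cv2.resize(im[0:300,180:480,::-1],None,fx=2,fy=2,interpolation=cv2.INTER_CUBIC));st()
E
```

```text
{'time': 9.35, 'tool_pos': [397.83, -318.77, 29.11], 'tcp_rot': [179.97, -0.09, -5.59], 'ft_force': [1.6, -1.42, -0.32], 'finger_gap': 10.64, 'grip_force': 50.88}
```

View pics/w4.png

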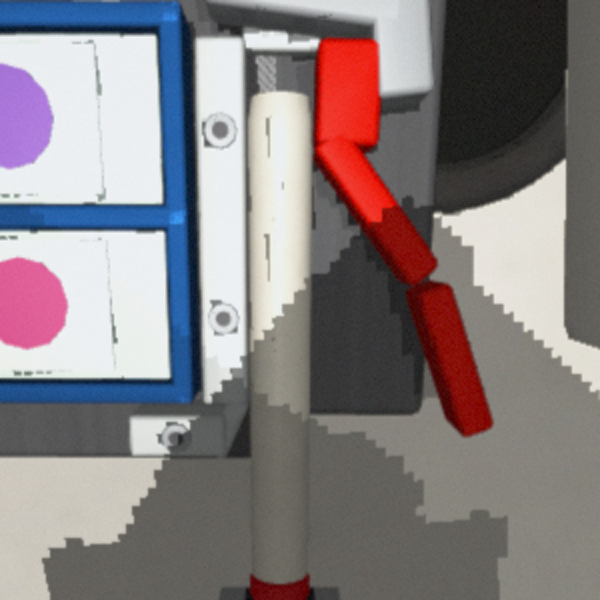

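The catch is swung open. The marker tip is at crop (280,95) and the end lip at about row 50, so roughly 7 mm remain.

```bash
python3 -m handwheel '[[-1,0.3,0,0,0,0,0],[-1,0.2,0,0,0,0,0],[-1,0,0,0,0,0,0]]'; python3 -m handwheel '[[-1,0.15,0,0.05,0,0,0],[-1,0,0,0,0,0,0]]';python3 -m handwheel '[[-1,0.1,0,0,0,0,0],[-1,0,0,0,0,0,0]]'
```

```text
time: 9.6
tool_pos: [402.1, -319.1, 28.9]
tcp_rot: [180.0, -0.0, -5.6]
ft_force: [0.4, -0.5, -0.3]
finger_gap: 10.4
grip_force: 50.9
time: 9.77
tool_pos: [403.4, -319.2, 28.3]
tcp_rot: [180.0, -0.0, -5.6]
ft_force: [0.0, -0.8, -0.0]
finger_gap: 10.3
grip_force: 51.0
time: 9.93
tool_pos: [404.2, -319.3, 28.3]
tcp_rot: [-180.0, 0.0, -5.6]
ft_force: [-0.6, 0.2, -0.3]
finger_gap: 10.4
grip_force: 50.9
```

```bash
python3 -m handwheel '[[-1,0.15,0,0,0,0,0],[-1,0,0,0,0,0,0]]';python3 -m handwheel '[[-1,0.1,0,0,0,0,0],[-1,0,0,0,0,0,0]]'
python3 -m handwheel '[[-1,0.1,0,0,0,0,0],[-1,0,0,0,0,0,0]]'
```

```text
time: 10.1
tool_pos: [405.4, -319.4, 28.1]
tcp_rot: [-180.0, 0.0, -5.6]
ft_force: [-4.2, -1.5, 0.0]
finger_gap: 10.5
grip_force: 51.0
time: 10.27
tool_pos: [405.5, -319.2, 27.8]
tcp_rot: [-180.0, 0.2, -5.6]
ft_force: [-8.5, -1.1, 1.2]
finger_gap: 10.7
grip_force: 51.2
time: 10.43
tool_pos: [405.6, -319.2, 27.5]
tcp_rot: [-179.9, 0.3, -5.6]
ft_force: [-11.6, -1.1, 3.5]
finger_gap: 10.2
grip_force: 51.4
```

Seated at the end lip: the force rose to 11.6 N with no motion. I'll relieve the load, release and rise.

```bash
python3 -m handwheel '[[-1,-0.25,0,0,0,0,0],[-1,0,0,0,0,0,0],[-0.4,0,0,0,0,0,0],[-0.4,0,0,0,0,0,0],[-0.4,0,0,0,0,0,0],[-0.4,0,0,-1,0,0,0],[-0.4,0,0,-2,0,0,0],[-0.4,0,0,-3,0,0,0],[-1,0,0,-1,0,0,0],[-1,0,0,0,0,0,0]]'
python3 - <<'E'
from h import *
c=np.radians(-5.61);u=np.array([np.cos(c),np.sin(c)]);v=np.array([-u[1],u[0]]);o=np.array([522.6,-273.9])
p=snapshot('wrist');im=p['image'];save(p,'w5.png');t=np.array(sense()['tool_pos'])
for X in(-105,8):
  w=o+X*u;d=w-t[:2];print(X,w.round(1),'tool',(d@u).round(1),(-d@v).round(1),t[2])
E
```

```text
time: 11.27
tool_pos: [407.5, -321.4, 102.7]
tcp_rot: [179.7, -0.3, -5.6]
ft_force: [1.0, -1.0, 0.3]
finger_gap: 2.4
grip_force: 0.0
-105 [ 418.1 -263.6] tool 6.0 -57.7 100.47216913148911
8 [ 530.6 -274.7] tool 119.0 -57.7 100.47216913148911
```

View pics/w5.png

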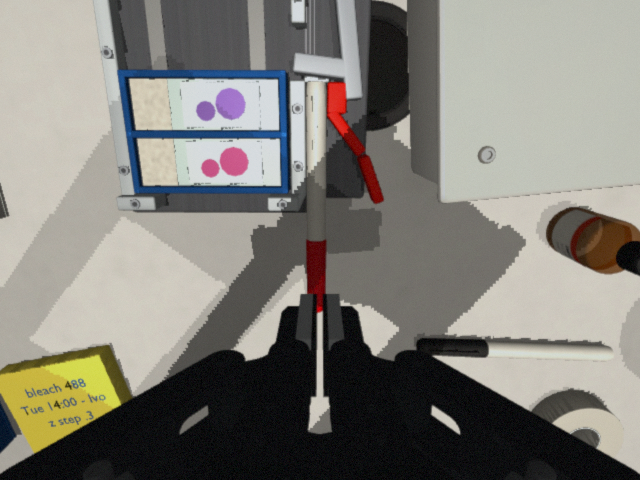

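The marker stays wedged with its tip at (316,82) and the catch open. I'll go to the push window with the fingers shut.

```bash
python3 -m handwheel '[[-1,0,-2.9,0,0,0,0],[-1,0.5,-2.9,0,0,0,0],[-1,0,0,2,0,0,0],[-1,0,0,2,0,0,0],[-1,0,0,2,0,0,0],[-1,0,0,0,0,0,0],[-1,0,0,0,0,0,0]]';python3 -m handwheel '[[-1,0,0,0,0,0,0]]'
```

```text
time: 11.9
tool_pos: [414.1, -260.6, 36.2]
tcp_rot: [-179.8, 0.2, -5.6]
ft_force: [0.4, -0.2, -0.3]
finger_gap: -0.1
grip_force: 0.0
time: 11.98
tool_pos: [415.8, -262.1, 38.4]
tcp_rot: [-180.0, 0.0, -5.6]
ft_force: [0.1, -0.7, -0.1]
finger_gap: -0.1
grip_force: 0.0
```

```bash
python3 -m handwheel '[[-1,0,0.1,0.7,0,0,0],[-1,0,0,0,0,0,0],[-1,1,0,0,0,0,0],[-1,1,0,0,0,0,0],[-1,0,0,0,0,0,0]]';python3 -m handwheel '[[-1,0.5,0,0,0,0,0],[-1,0.5,0,0,0,0,0],[-1,0.5,0,0,0,0,0],[-1,0.5,0,0,0,0,0],[-1,0,0,0,0,0,0]]'
```

```text
time: 12.4
tool_pos: [438.3, -266.0, 32.4]
tcp_rot: [179.9, -0.2, -5.6]
ft_force: [0.6, -1.5, 0.2]
finger_gap: -0.1
grip_force: 0.0
time: 12.82
tool_pos: [456.6, -267.2, 31.5]
tcp_rot: [180.0, -0.0, -5.6]
ft_force: [0.1, -0.1, -0.6]
finger_gap: 0.0
grip_force: 0.0
```

```bash
python3 -m handwheel '[[-1,0.5,0,0,0,0,0],[-1,0.5,0,0,0,0,0],[-1,0.5,0,0,0,0,0],[-1,0.5,0,0,0,0,0],[-1,0.5,0,0,0,0,0],[-1,0.5,0,0,0,0,0],[-1,0.5,0,0,0,0,0],[-1,0.5,0,0,0,0,0],[-1,0.5,0,0,0,0,0],[-1,0,0,0,0,0,0]]'
python3 - <<'E'
from h import *
p=snapshot('wrist');im=p['image'];save(p,'w6.png');st()
E
```

```text
time: 13.65
tool_pos: [501.5, -271.7, 31.6]
tcp_rot: [180.0, -0.1, -5.6]
ft_force: [0.1, -0.2, 0.0]
finger_gap: 0.1
grip_force: 0.0
{'time': 13.7, 'tool_pos': [501.07, -271.6, 31.52], 'tcp_rot': [179.98, -0.04, -5.59], 'ft_force': [0.35, -0.53, -0.2], 'finger_gap': -0.16, 'grip_force': 0.0}
```

View pics/w6.png

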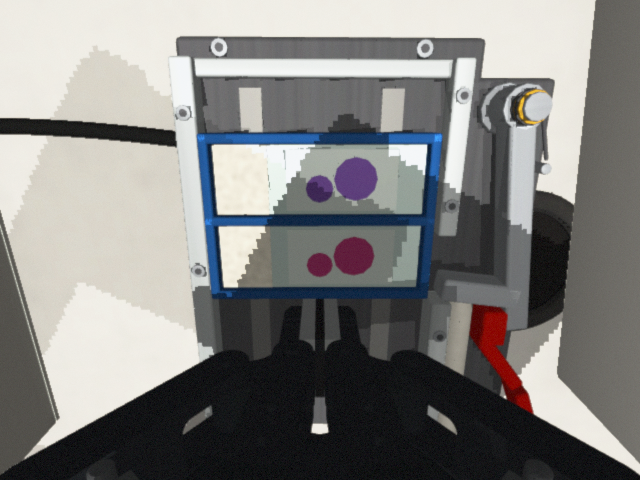

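The carrier, front edge at row 135, has passed the nose and has about 20 mm to go to the far stop at row ~78. The catch is still wedged.

```bash
python3 -m handwheel '[[-1,0.5,0,0,0,0,0],[-1,0.5,0,0,0,0,0],[-1,0.4,0,0,0,0,0],[-1,0.2,0,0,0,0,0],[-1,0,0,0,0,0,0]]'
python3 -m handwheel '[[-1,0.15,0,0,0,0,0],[-1,0,0,0,0,0,0]]'
python3 -m handwheel '[[-1,0.15,0,0,0,0,0],[-1,0,0,0,0,0,0]]'
```

```text
time: 14.12
tool_pos: [516.9, -273.1, 31.4]
tcp_rot: [180.0, -0.0, -5.6]
ft_force: [0.1, -0.1, 0.5]
finger_gap: 0.2
grip_force: 0.0
time: 14.28
tool_pos: [517.9, -273.2, 31.3]
tcp_rot: [180.0, -0.0, -5.6]
ft_force: [-0.7, 0.4, -0.2]
finger_gap: 0.3
grip_force: 0.0
time: 14.45
tool_pos: [519.3, -273.3, 31.3]
tcp_rot: [-180.0, -0.0, -5.6]
ft_force: [0.1, -0.0, -0.2]
finger_gap: 0.1
grip_force: 0.3
```

```bash
for i in 1; do python3 -m handwheel '[[-1,0.15,0,0,0,0,0],[-1,0,0,0,0,0,0]]'; done
python3 -m handwheel '[[-1,0.1,0,0,0,0,0],[-1,0,0,0,0,0,0]]'
python3 -m handwheel '[[-1,0.1,0,0,0,0,0],[-1,0,0,0,0,0,0]]'
```

```text
time: 14.62
tool_pos: [520.1, -273.3, 31.2]
tcp_rot: [-180.0, 0.1, -5.6]
ft_force: [-4.9, 1.1, 2.9]
finger_gap: 0.2
grip_force: 2.5
time: 14.78
tool_pos: [520.2, -273.2, 31.1]
tcp_rot: [-180.0, 0.2, -5.6]
ft_force: [-10.1, 1.9, 7.4]
finger_gap: -0.3
grip_force: 5.0
time: 14.95
tool_pos: [520.2, -273.3, 31.0]
tcp_rot: [-179.9, 0.3, -5.6]
ft_force: [-14.7, 2.5, 10.6]
finger_gap: -0.3
grip_force: 7.5
```

Stopped hard at the far stop. I'll back off, rise, and go back over the marker.

```bash
python3 -m handwheel '[[-1,-0.5,0,0,0,0,0],[-1,-1.5,0,0,0,0,0],[-1,0,0,-2,0,0,0],[-1,0,0,-2,0,0,0],[-1,0,0,-3,0,0,0],[-1,-3,1.8,0,0,0,0],[-1,-3,1.9,0,0,0,0],[-1,-3,2,0,0,0,0],[-0.4,0,0,0,0,0,0],[-0.4,0,0,0,0,0,0],[-0.4,0,0,0,0,0,0]]'
python3 - <<'E'
from h import *
p=snapshot('wrist');save(p,'w7.png');st()
E
```

```text
time: 15.87
tool_pos: [408.1, -319.8, 101.6]
tcp_rot: [180.0, -0.1, -5.7]
ft_force: [-0.2, -0.4, -0.9]
finger_gap: 25.3
grip_force: 0.0
{'time': 15.92, 'tool_pos': [408.45, -319.54, 101.55], 'tcp_rot': [179.99, -0.06, -5.61], 'ft_force': [1.29, 0.25, 0.81], 'finger_gap': 25.74, 'grip_force': 0.0}
```

View pics/w7.png

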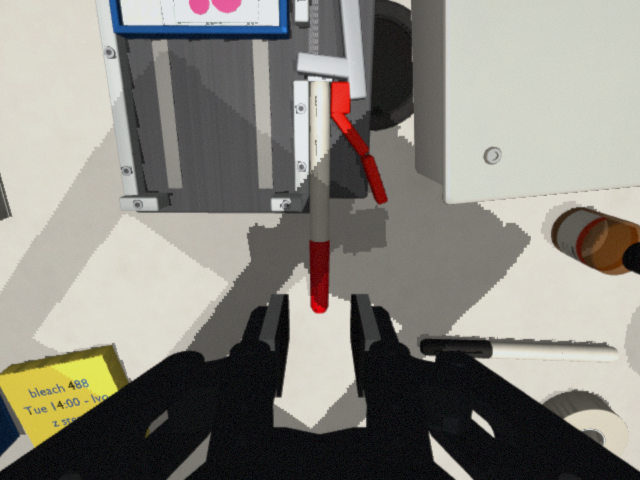

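The marker is still seated (column 319, cap end at row 310) and the carrier is at the far end. I'll grip the marker and pull it out.

```bash
python3 -m handwheel '[[-0.4,-0.3,0,2,0,0,0],[-0.4,0,0,2,0,0,0],[-0.4,0,0,2,0,0,0],[-0.4,0,0,1,0,0,0],[-0.4,0,0,0.4,0,0,0],[-0.4,0,0,0,0,0,0],[-1,0,0,0,0,0,0],[-1,0,0,0,0,0,0],[-1,0,0,0,0,0,0],[-1,0,0,0,0,0,0],[-1,0,0,0,0,0,0]]' 60
python3 -m handwheel '[[-1,-0.5,0,0,0,0,0],[-1,-1,0,0,0,0,0],[-1,-1,0,0,0,0,0],[-1,-1,0,0,0,0,0],[-1,-1,0,0,0,0,0],[-1,-1.5,0,0,0,0,0],[-1,-2,0,0,0,0,0],[-1,-1,0,0,0,0,0],[-1,0,0,0,0,0,0]]'
```

```text
time: 16.83
tool_pos: [405.3, -319.7, 28.1]
tcp_rot: [180.0, -0.1, -5.6]
ft_force: [2.2, 0.5, 0.0]
finger_gap: 10.3
grip_force: 60.1
time: 17.58
tool_pos: [312.6, -309.7, 26.6]
tcp_rot: [-179.9, 0.1, -5.7]
ft_force: [0.3, 0.1, 0.1]
finger_gap: 10.2
grip_force: 60.0
```

```bash
python3 -m handwheel '[[-1,0,0,-2,0,0,0],[-1,0,0,-2,0,0,0],[-1,0,0,0,0,0,-0.1175],[-1,0,0,0,0,0,-0.1175],[-1,0,0,0,0,0,-0.1175],[-1,0,0,0,0,0,-0.1175],[-1,0,0,0,0,0,-0.1175],[-1,0,0,0,0,0,-0.1175],[-1,0,0,0,0,0,-0.1175],[-1,0,0,0,0,0,-0.1175],[-1,0,0,0,0,0,-0.1175],[-1,0,0,0,0,0,-0.1175]]'
python3 -m handwheel '[[-1,0,0,0,0,0,-0.1175],[-1,0,0,0,0,0,-0.1175],[-1,0,0,0,0,0,-0.1175],[-1,0,0,0,0,0,-0.1175],[-1,0,0,0,0,0,-0.1175],[-1,-1.7,1.7,0,0,0,0],[-1,-1.7,1.7,0,0,0,0],[-1,0,0,0,0,0,0],[-1,0,0,0,0,0,0]]'
python3 - <<'E'
from h import *
p=snapshot('top');im=p['image'];save(p,'t8.png');p=snapshot('wrist');save(p,'w8.png');st()
E
```

```text
time: 18.58
tool_pos: [315.5, -310.6, 67.4]
tcp_rot: [180.0, -0.0, 62.0]
ft_force: [0.7, -0.6, 0.0]
finger_gap: 10.8
grip_force: 60.0
time: 19.33
tool_pos: [353.0, -341.7, 67.3]
tcp_rot: [180.0, -0.0, 95.4]
ft_force: [0.1, -0.3, -0.2]
finger_gap: 10.2
grip_force: 60.0
{'time': 19.43, 'tool_pos': [351.9, -340.71, 66.92], 'tcp_rot': [-179.96, -0.05, 95.37], 'ft_force': [0.1, -0.03, -0.85], 'finger_gap': 10.38, 'grip_force': 60.01}
```

View pics/w8.png

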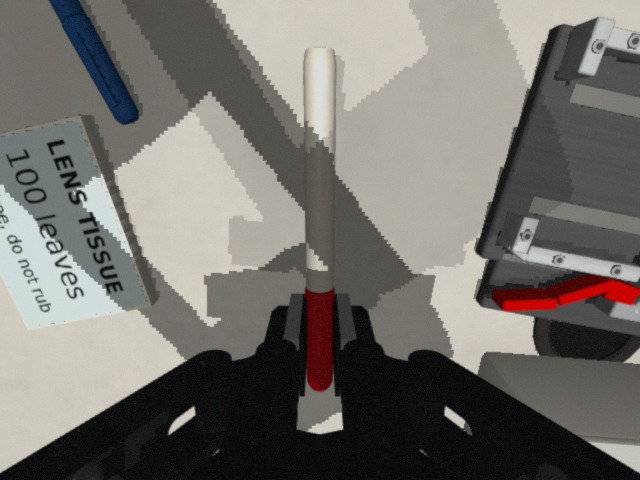

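The marker is held clear and the catch tail lies shut along the guide again, at (570,290). I'll lay the marker down.

```bash
python3 -m handwheel '[[-1,0,0,2,0,0,0],[-1,0,0,2,0,0,0],[-1,0,0,0.6,0,0,0],[-1,0,0,0.2,0,0,0],[-1,0,0,0,0,0,0],[-1,0,0,0,0,0,0]]'
```

```text
time: 19.93
tool_pos: [352.5, -341.6, 20.2]
tcp_rot: [180.0, 0.1, 95.4]
ft_force: [0.1, 0.1, -0.3]
finger_gap: 10.1
grip_force: 60.0
```

```bash
python3 -m handwheel '[[-1,0,0,0.1,0,0,0],[-1,0,0,0.05,0,0,0],[-1,0,0,0,0,0,0]]'; python3 -m handwheel '[[-0.6,0,0,0,0,0,0],[-0.4,0,0,0,0,0,0],[-0.4,0,0,0,0,0,0],[-0.4,0,0,0,0,0,0],[-0.4,0,0,-0.5,0,0,0],[-0.4,0,0,-2,0,0,0],[-0.4,0,0,-3,0,0,0],[-0.4,0,0,-3,0,0,0],[-0.4,0,0,-3,0,0,0],[-0.4,-3,-3,-3,0,0,0],[-0.4,-3,-3,0,0,0,0],[-0.4,-3,-3,0,0,0,0]]'
python3 -m handwheel '[[-0.4,0,-3,-3,0,0,0],[-0.4,0,-3,-2,0,0,0],[-0.4,0,0,0,0,0,0],[-0.4,0,0,0,0,0,0]]'
python3 - <<'E'
from h import *
p=snapshot('top');cv2.imwrite('pics/t9.png',cv2.resize(p['image'][120:360,180:460,::-1],None,fx=2.5,fy=2.5,interpolation=cv2.INTER_CUBIC));st()
for q in('marker_red','marker_black','oil_bottle','carrier','far_stop','catch_tail'):
    r=place_of(p,q);print(q,[(np.round(x['location']).tolist(),round(x['conf'],2)) for x in r[:2]])
E
```

```text
time: 20.18
tool_pos: [352.5, -341.6, 18.4]
tcp_rot: [180.0, 0.1, 95.4]
ft_force: [-0.2, -0.3, 0.0]
finger_gap: 10.2
grip_force: 60.0
time: 21.18
tool_pos: [277.8, -433.6, 160.2]
tcp_rot: [179.9, 0.3, 95.5]
ft_force: [0.3, -0.4, -1.0]
finger_gap: 25.7
grip_force: 0.0
time: 21.52
tool_pos: [217.2, -438.5, 208.2]
tcp_rot: [179.9, 0.2, 95.2]
ft_force: [0.3, 0.1, -1.0]
finger_gap: 26.0
grip_force: 0.0
{'time': 21.57, 'tool_pos': [217.95, -437.5, 206.9], 'tcp_rot': [179.96, 0.07, 95.28], 'ft_force': [1.88, 0.35, -0.51], 'finger_gap': 25.67, 'grip_force': 0.0}
marker_red [([346.0, -304.0, -1.0], 0.92)]
marker_black [([321.0, -440.0, -1.0], 0.64)]
oil_bottle [([404.0, -480.0, 2.0], 0.51), ([451.0, -262.0, 18.0], 0.29)]
carrier [([562.0, -279.0, 12.0], 0.82)]
far_stop [([590.0, -277.0, 16.0], 0.82)]
catch_tail [([448.0, -340.0, 16.0], 0.9), ([453.0, -266.0, 18.0], 0.3)]
```

View pics/t9.png

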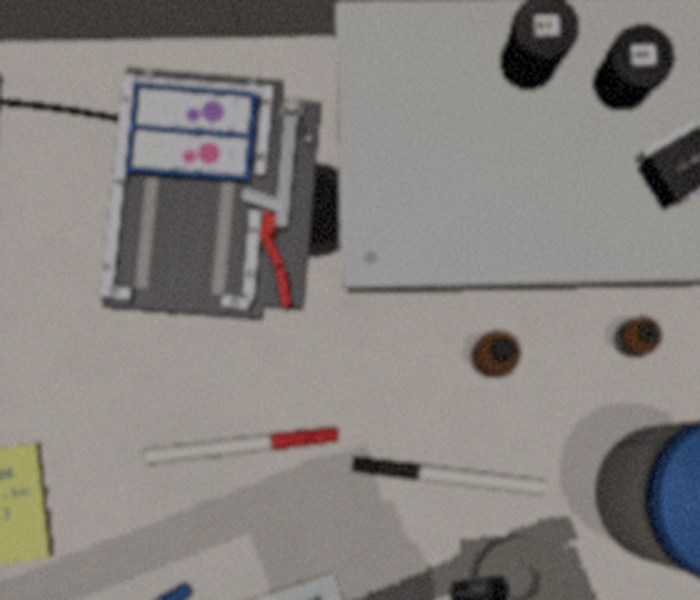

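The carrier is against the far stop, measured at 562 mm where 561 is expected. The catch is shut at (275,250) with its nose behind the carrier, the marker lies flat at (240,445), and the other things are where they were.

```bash
python3 -c "from bench import *;print(hand_in())"
```

```text
the job is handed in; nothing more can be done
None
```

The job is done and handed in at about 21.6 s: the carrier stands against the far stop, the catch has sprung shut behind it, and the red marker lies flat on the desk clear of the dock with nothing else moved.

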